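# Clear the kitchen ledge: spices, cups and the onion

### The job

Sort the things standing loose on the ledge: the two spice jars go into the wooden tray, the two single green plastic cups (not the nested stack at the back) into the blue tray, one to a bay in either tray, and the onion into the steamer tier, everything upright on the floor of its place as it stands now. Set each thing down rather than dropping it, never let a glass jar tip over, and leave the little terracotta bowl where it is.

Things in the scene. Friction and masses are not known exactly. Their poses are not given: they have to be found in the camera images.
- jar_red: Paprika: closed glass spice jar, an upright straight cylinder 44 mm in diameter and 78 mm tall: glass up to 62 mm, then a flush 16 mm screw cap in red; brick-red powder shows through the glass. About 140 g. Origin at the centre of its underside, z up.
- jar_yellow: Turmeric: closed glass spice jar, an upright straight cylinder 44 mm in diameter and 78 mm tall: glass up to 62 mm, then a flush 16 mm screw cap in yellow; ochre-yellow powder shows through the glass. About 140 g. Origin at the centre of its underside, z up.
- cup_light: The larger, light green plastic cup, empty, open upwards: rim 60 mm outside diameter, base 48 mm, straight taper, 66 mm tall, wall 2.5 mm, about 40 g. Stands upright. Origin at the centre of its underside, z up.
- cup_dark: The smaller, dark green plastic cup, empty, open upwards: rim 54 mm outside diameter, base 43 mm, straight taper, 60 mm tall, wall 2.5 mm, about 35 g. Stands upright. Origin at the centre of its underside, z up.
- onion: Red onion, rigid and round, purplish, with a short pale stalk: 58 mm at its widest (22 to 30 mm above its underside), 50 mm tall plus the 8 mm stalk, standing on a small flat base 26 mm across; about 130 g. Origin at the centre of its underside, z up.
- spice_tray: Spice tray of dark wood, long and narrow, outside 76 mm along its x, 147 mm along its y, 30 mm high, walls and floor 5 mm thick. One low wall across the middle of its length makes two equal bays, each 66 by 66 mm inside, their centres at y = +35.5 and -35.5 mm. Fixed to the ledge, does not move. Origin at the centre of its underside, z up.
- cup_tray: Cup tray of blue glazed ceramic, long and narrow, outside 80 mm along its x, 160 mm along its y, 22 mm high, walls and floor 4 mm thick. One low wall across the middle of its length makes two equal bays, each 72 by 74 mm inside, their centres at y = +39.0 and -39.0 mm. Fixed to the ledge, does not move. Origin at the centre of its underside, z up.
- steamer_tier: Perforated aluminium steamer tier: a round open pan 188 mm across outside, 50 mm high, wall 3 mm, with a flat floor full of small holes, 5 mm thick and about 170 mm across inside; a small loop handle on either side (+y and -y) reaches 112 mm from its centre. Fixed, does not move. Origin at the centre of its underside, z up.
- dish: Bystander: small terracotta dipping bowl, 68 mm across the rim, 22 mm high, standing among the loose things. Origin at the centre of its underside. Not to be moved.
There are look-alikes about, which are no part of the job. Leave any purple look-alike of the onion alone.

How it is judged:
By the outcome, as a careful person would: the job done as asked, in the order asked, and still so for the second after the job is handed in, with the robot touching nothing.
It also fails if it takes over 128 s, if anything falls off the work surface, if the arm or the gripper's body presses on something with over 40 N, if the wrist force passes 120 N, or if a joint passes its speed limit or range.

### The arm

A 6-joint arm with a two-finger parallel gripper is mounted at the origin on the work surface. World frame = base frame: x ahead of the robot, y to its left, z up, the work surface at z = 0. Lengths are in m, angles in rad, forces in N, time in s.
With the tool pointing down it reaches from about 0.375 to 0.9 m from the base axis. Payload 3.1 kg.
Tool frame: the origin (TCP) lies midway between the tips of the shut fingers; the grasp point (between the pads) lies 19 mm behind it; z points along the fingers, y is the direction in which the jaws open and shut (so a half turn about z gives the same grasp; the last joint's range is limited). The gripper opens to 87 mm and grips with 3 to 60 N. Pads are 19 mm wide; open, the fingers measure 117 mm over their backs; the gripper's body (75 mm by 190 mm) begins 51 mm behind the grasp point.
Start: joints at [-1.341, 0.527, 1.433, -0, 1.181, -0.178], TCP at [0.248, -0.573, 0.223] pointing down, gripper open.
Joint ranges: [-3.08, 3.08], [-0.75, 2.2], [0.22, 2.44], [-1.43, 4.57], [0, 2.65], [-2.85, 2.85]. Speed limits (rad/s): [2.79, 2.79, 3.14, 3.14, 3.14, 3.14].

### API

Orientations are given as a 3x3 rotation matrix whose columns are the frame's x, y, z axes.
In Python, from cell import r gives the robot as it stands.
- The arm moves only by the tool arm_command, never from a script. Its argument "rows" is a list of rows, each a list of 5 numbers: the shift along the tool's x, y, z in mm, then the turn about the tool's z in rad, then the opening, from 0 (shut) to 1 (fully open). In form: [[tx, ty, tz, turn, jaw], ...]. A call has 1 to 5 rows; each row shifts and turns the commanded pose from where the row before left it, along the tool's axes as they then stand; what a row does not reach is not made up. A row lasts 1/8 s, in which the tool goes at most 62.5 mm and 10.7 degrees, less where a joint would pass 70% of its speed; a pose out of reach is approached as far as the arm can. A call with a gripper value outside its range is refused whole. The fingers move at their own pace and stop on an object; "squeeze" is the grip in N (left out, the last holds). Time passes only in rows, so rows that do not move let the fingers close. It gives the time, the measured TCP pose, the force and the opening at its end, in the units of the state.
- r.read_state(): the state, without advancing time (a new reading comes with each control period).
- r.grab_frame(name): name is "scene" or "top"; returns the picture (420x560x3 uint8, blue, green, red); there is no depth.
- r.calibration(name): a dict with "mtx" (3x3 intrinsics, pixels), "extrinsics" (4x4, takes a point from world to camera coordinates). Camera axes: x right, y down, z forward; pixel columns grow to the right and rows downward; lengths in m; the calibration is good to about 2 mm. A picture is of the moment at which its call begins. calibration takes no time and is no camera call.
- r.job_done(): hands the job in, once; it reports no verdict.
Trained networks look in the newest picture that a camera, given by its name, has taken for a name from the list of things; names that differ only in an ending like _2 or _b are one class to them, and where a whole thing is asked for, a point or a joint stands for the part that bears it (a point fixed in the world has none). Each returns a list of dicts, best first, with "score" (0 to 1); they miss things now and then, are a little off and sometimes report something else, mostly with a low value. They report only what shows in the picture. A call takes as long as a camera call. They do not tell look-alikes from the thing itself.
- r.boxes_of(camera, thing): "extent" ([left, top, right, bottom] in pixels, round what is visible of it).
- r.outline_of(camera, thing): "region" (420x560 bool, what is visible of it) and "extent" ([left, top, right, bottom] in pixels, round what is visible of it).
The state is a dict: "time": time; "qpos": joint angles; "joint_velocities": joint speeds; "tau": joint torques, N m; "eef_pos": TCP position; "eef_rot": TCP orientation; "wrist_force": force on the tool from outside, world axes, zero at the start; "ft_torque": the same for the moment, N m; "finger_gap": finger opening in m.
Only numpy, scipy, OpenCV 4.12 (cv2) and the standard library are available. Lean on these libraries where they do the work, as an engineer would, in place of code of your own. Each camera call takes 0.05 s, during which the arm holds its last target.

## Working session

There is one attempt and no reset: what is moved stays moved. The work goes in short steps, Python scripts to look and compute and a tool call to move; the robot and the scene stay as the last step left them, time stands still between calls to the robot, and variables do not carry over. Pictures are saved under pics/ and viewed, and the job is handed in when it is done.

Besides the shell and the picture viewer there is one more tool, called after "Call:" as name(argument=value, ...) on one line, values as JSON. arm_command: Moves the arm, as the interface text tells. Its arguments: {"type":"object","properties":{"rows":{"type":"array"},"squeeze":{"type":"number"}},"required":["rows"]}

```bash
mkdir -p pics; ls; python3 - <<'E'
from cell import r
import cv2,numpy as np
for c in ("scene","top"):
    im=r.grab_frame(c); cv2.imwrite(f"pics/{c}0.png",im)
    k=r.calibration(c); print(c,np.round(k["mtx"],1).tolist(),np.round(k["extrinsics"],4).tolist())
print(r.read_state())
E
```

```text
pics
scene [[533.5, 0.0, 278.4], [0.0, 533.5, 213.1], [0.0, 0.0, 1.0]] [[0.731, 0.6822, 0.0176, -0.4503], [0.3788, -0.3841, -0.842, -0.214], [-0.5676, 0.6222, -0.5392, 1.6211], [0.0, 0.0, 0.0, 1.0]]
top [[473.5, 0.0, 284.6], [0.0, 473.5, 209.8], [0.0, 0.0, 1.0]] [[0.0057, -0.9995, -0.0309, 0.012], [-0.9938, -0.0022, -0.1113, 0.615], [0.1112, 0.0313, -0.9933, 1.0117], [0.0, 0.0, 0.0, 1.0]]
{'time': 0.1, 'qpos': array([-1.34050522e+00,  5.28433661e-01,  1.43375339e+00,  2.51657455e-05,
        1.18137621e+00, -1.78486920e-01]), 'joint_velocities': array([ 1.21600445e-03, -2.07436622e-03, -1.69295765e-03, -1.83783015e-04,
       -5.50399238e-05, -3.12490090e-04]), 'tau': array([-1.53093156e-04, -4.40985274e+01, -1.77150500e+01,  6.34284527e-02,
        5.33715764e-02, -4.97886754e-05]), 'eef_pos': array([ 0.2483223 , -0.57285082,  0.22163893]), 'eef_rot': array([[ 9.17611114e-01,  3.97479132e-01, -4.27147039e-04],
       [ 3.97479187e-01, -9.17609173e-01,  1.92390294e-03],
       [ 3.72757230e-04, -1.93517678e-03, -9.99998058e-01]]), 'wrist_force': array([-0.01158049,  0.00114301, -0.04911836]), 'ft_torque': array([ 0.03126437, -0.02677518,  0.01882478]), 'finger_gap': 0.08731446011312245}
```

View pics/scene0.png

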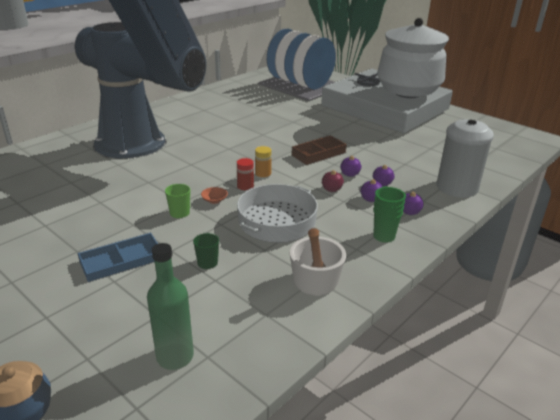

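View pics/top0.png

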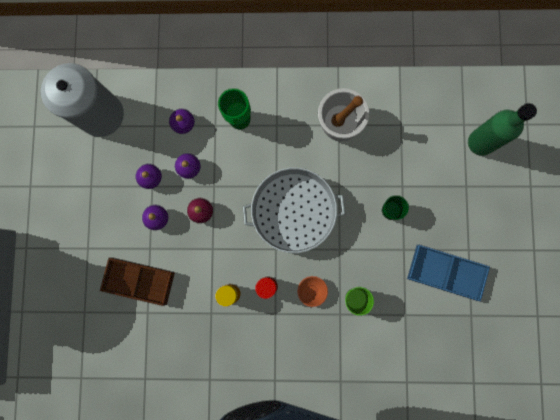

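The top view shows the yellow jar at (227,295), the red jar at (266,287), the dish at (312,291), the light cup at (360,300) and the dark cup at (395,208). The steamer is at (294,210), the wooden tray at (137,281) and the blue tray at (449,272). The reddish onion at (200,210) differs from four purple look-alikes. The nested stack is at (235,108).

```bash
cat > h.py <<'E'
from cell import r
import cv2,numpy as np
K={c:(np.array(r.calibration(c)["mtx"]),np.array(r.calibration(c)["extrinsics"])) for c in("scene","top")}
def proj(c,P):
    k,e=K[c];P=np.atleast_2d(P);q=(e[:3,:3]@P.T).T+e[:3,3];p=(k@q.T).T;return p[:,:2]/p[:,2:]
def ray(c,u,v,z):
    k,e=K[c];R=e[:3,:3];C=-R.T@e[:3,3];d=R.T@np.linalg.inv(k)@np.array([u,v,1.]);return C+d*(z-C[2])/d[2]
def go(x,y,z=None,yaw=None):
    """print tool-axis shift from current measured pose"""
    s=r.read_state();R=s["eef_rot"];p=s["eef_pos"]
    d=np.array([x,y,p[2] if z is None else z])-p
    return np.round(R.T@d*1000,1)
E
python3 - <<'E'
from h import *
for n in "jar_red jar_yellow cup_light cup_dark onion spice_tray cup_tray steamer_tier dish".split():
    for c in("top","scene"):
        for o in r.outline_of(c,n)[:5]:
            m=o["region"].astype(np.uint8); 
            if m.sum()==0: continue
            ys,xs=np.nonzero(m); cn=np.array([xs.mean(),ys.mean()])
            rect=cv2.minAreaRect(np.c_[xs,ys].astype(np.float32))
            print(n,c,round(o["score"],2),[round(float(t)) for t in o["extent"]],"cen",cn.round(1),"area",m.sum(), "rect",np.round(rect[0],1),np.round(rect[1],1),round(rect[2],1))
            np.savez(f"m_{n}_{c}.npz",m=m) if o is not None else 0
E
```

```text
jar_red top 0.83 [256, 277, 278, 295] cen [265.6 287.1] area 370 rect [265.3 286.8] [19.8 21.9] 45.0
jar_red top 0.72 [382, 195, 407, 224] cen [395.  207.5] area 530 rect [395. 207.] [24. 26.] 90.0
jar_red scene 0.7 [238, 159, 255, 193] cen [244.9 174.4] area 539 rect [245.  174.5] [33. 16.] 90.0
jar_yellow top 0.82 [216, 284, 242, 303] cen [227.2 293.9] area 407 rect [227.1 293.7] [19.2 24.6] 63.4
jar_yellow scene 0.77 [256, 147, 270, 180] cen [262.8 162.3] area 507 rect [263. 162.] [32. 16.] 90.0
cup_light top 0.98 [345, 287, 373, 316] cen [358.9 300.4] area 651 rect [359.  300.5] [27. 28.] 90.0
cup_light scene 0.63 [165, 181, 188, 221] cen [178.3 200.1] area 784 rect [177.5 200.5] [35. 25.] 90.0
cup_dark top 0.84 [383, 194, 407, 222] cen [394.9 207.4] area 513 rect [395. 207.] [24. 26.] 90.0
cup_dark scene 0.74 [191, 235, 218, 269] cen [206.1 250.5] area 814 rect [205.5 251.5] [37. 25.] 90.0
onion top 0.94 [139, 164, 160, 191] cen [148.2 175.5] area 503 rect [148.5 175.5] [23. 25.] 90.0
onion top 0.81 [143, 207, 169, 234] cen [154.6 217. ] area 547 rect [154.5 217. ] [24.7 26.2] 4
[... 1023 characters left out ...]
.41 [240, 169, 343, 251] cen [293.6 209.6] area 6039 rect [293.5 209.8] [86.1 86.2] 41.3
spice_tray scene 0.96 [289, 136, 350, 166] cen [318.6 149.8] area 1037 rect [319.  149.6] [22.4 54.9] 73.0
cup_tray scene 0.75 [77, 235, 161, 277] cen [117. 257.] area 2181 rect [118.8 257.2] [31.3 78.5] 74.2
steamer_tier top 0.69 [241, 168, 346, 251] cen [293.4 209.3] area 6024 rect [293.7 209.2] [86.  86.2] 42.4
steamer_tier scene 0.96 [236, 186, 320, 244] cen [277.3 212.6] area 3782 rect [277.5 213.5] [57. 79.] 90.0
dish top 0.88 [300, 274, 328, 305] cen [312.1 290.3] area 763 rect [312. 290.] [30. 30.] 90.0
dish scene 0.6 [200, 184, 229, 203] cen [213.1 194.7] area 343 rect [213. 195.] [16. 26.] 90.0
```

```bash
cat > fit.py <<'E'
from h import *
from scipy.optimize import least_squares
def ringpts(prof,n=48):
    a=np.linspace(0,2*np.pi,n,endpoint=False)
    return np.vstack([np.c_[rr*np.cos(a),rr*np.sin(a),np.full(n,z)] for rr,z in prof])
def box(lx,ly,h): return np.array([[sx*lx/2,sy*ly/2,z] for sx in(-1,1) for sy in(-1,1) for z in(0,h)])
SH={"jar_red":ringpts([(.022,0),(.022,.078)]),"cup_light":ringpts([(.024,0),(.03,.066)]),"cup_dark":ringpts([(.0215,0),(.027,.06)]),
"onion":ringpts([(.013,0),(.025,.010),(.029,.022),(.029,.03),(.022,.043),(.01,.05)]),"steamer_tier":ringpts([(.088,0),(.094,.05)]),"dish":ringpts([(.02,0),(.034,.022)]),
"spice_tray":box(.076,.147,.03),"cup_tray":box(.08,.16,.022)}
SH["jar_yellow"]=SH["jar_red"]
def feat(c,P,yaw=False):
    h=cv2.convexHull(proj(c,P).astype(np.float32));m=cv2.moments(h)
    return m["m10"]/m["m00"],m["m01"]/m["m00"],m["m00"],(m["mu20"]/m["m00"],m["mu02"]/m["m00"],m["mu11"]/m["m00"])
def mfeat(mask):
    cs,_=cv2.findContours(mask,cv2.RETR_EXTERNAL,cv2.CHAIN_APPROX_NONE);c=max(cs,key=cv2.contourArea)
    h=cv2.convexHull(c);mm=np.zeros_like(mask);cv2.fillPoly(mm,[h],1);m=cv2.moments(mm,True)
    return m["m10"]/m["m00"],m["m01"]/m["m00"],m["m00"],(m["mu20"]/m["m00"],m["mu02"]/m["m00"],m["mu11"]/m["m00"])
def fit(n,masks,x0,tray=False,zfree=False):
    F={c:mfeat(m) for c,m in masks.items()}
    def P(p):
        s=SH[n];z=p[-1] if zfree else 0
        if tray:
            ca,sa=np.cos(p[2]),np.sin(p[2]);s=s@np.array([[ca,sa,0],[-sa,ca,0],[0,0,1]])
        return s+[p[0],p[1],z]
    def res(p):
        o=[]
        for c in F:
            f=feat(c,P(p));o+=[f[0]-F[c][0],f[1]-F[c][1]]
            if tray:o+=list((np.array(f[3])-np.array(F[c][3]))/20)
        return o
    s=least_squares(res,x0+([0] if zfree else []),diff_step=1e-3,x_scale=.1)
    return s.x,np.round(s.fun,1),[ (round(F[c][2]),round(feat(c,P(s.x))[2])) for c in F]
E
python3 - <<'E'
from fit import *
M={}
def get(c,n,u,v):
    for t in range(3):
        for o in r.outline_of(c,n):
            e=o["extent"]
            if np.hypot((e[0]+e[2])/2-u,(e[1]+e[3])/2-v)<8: return o["region"].astype(np.uint8)
C={"jar_red":((266,287),(245,174)),"jar_yellow":((228,294),(263,162)),"cup_light":((359,301),(178,200)),"cup_dark":((395,208),(206,251)),"onion":((199,210),(333,181)),"steamer_tier":((293,210),(277,213)),"dish":((312,290),(213,194)),"spice_tray":((137,281),(319,150)),"cup_tray":((449,272),(119,257))}
for n,(a,b) in C.items():
    ms={c:get(c,n,*p) for c,p in(("top",a),("scene",b))}
    if n=="cup_tray" and ms["top"] is None:
        im=cv2.imread("pics/top0.png");hs=cv2.cvtColor(im,cv2.COLOR_BGR2HSV)
        m=cv2.inRange(hs,(95,90,40),(125,255,255));m[:230]=0;m[315:]=0;m[:,:390]=0;ms["top"]=(cv2.morphologyEx(m,cv2.MORPH_CLOSE,np.ones((7,7)))>0).astype(np.uint8)
        print("hsv")
    ms={c:m for c,m in ms.items() if m is not None}
    tr="tray" in n
    x0=list(ray("top",*a,.02)[:2])+([-1.8+3.14 if 0 else -.2] if tr else [])
    for zf in(0,1):
        x,f,ar=fit(n,ms,x0,tr,zf); print(n,list(ms),np.round(x,4),"res",f.tolist(),ar)
    if tr:
        for c,m in ms.items():
            cs,_=cv2.findContours(m,0,2);print(cv2.minAreaRect(max(cs,key=cv2.contourArea)))
E
```

```text
jar_red ['top', 'scene'] [0.4466 0.0538] res [-0.1, 0.2, 0.0, 0.6] [(378, 395), (545, 561)]
jar_red ['top', 'scene'] [0.4471 0.0533 0.0021] res [0.0, 0.0, 0.0, -0.0] [(378, 396), (545, 563)]
jar_yellow ['top', 'scene'] [0.4312 0.1365] res [-0.0, 0.2, 0.1, 0.4] [(416, 450), (517, 516)]
jar_yellow ['top', 'scene'] [0.4316 0.1361 0.0014] res [0.1, 0.1, 0.1, -0.0] [(416, 451), (517, 517)]
cup_light ['top', 'scene'] [ 0.4214 -0.1427] res [-0.1, 0.1, 0.0, 0.2] [(661, 667), (807, 757)]
cup_light ['top', 'scene'] [ 0.4216 -0.1428  0.0008] res [0.0, 0.0, 0.0, 0.0] [(661, 668), (807, 757)]
cup_dark ['top', 'scene'] [ 0.6189 -0.2246] res [0.0, 0.1, 0.1, 0.1] [(528, 545), (836, 801)]
cup_dark ['top', 'scene'] [ 6.190e-01 -2.246e-01  3.000e-04] res [0.1, 0.1, 0.1, 0.0] [(528, 546), (836, 802)]
onion ['top', 'scene'] [0.6148 0.2062] res [-0.2, 0.3, 0.1, 0.9] [(518, 541), (421, 371)]
onion ['top', 'scene'] [0.6152 0.2051 0.0032] res [0.0, 0.0, 0.0, -0.0] [(518, 544), (421, 373)]
steamer_tier ['top', 'scene'] [ 0.6153 -0.0042] res [-0.4, 0.1, -0.3, 0.7] [(6398, 5810), (3870, 3919)]
steamer_tier ['to
[... 586 characters left out ...]
((136.8137969970703, 280.88311767578125), (71.53658294677734, 37.5121955871582), 12.680383682250977)
((319.0310363769531, 149.60159301757812), (22.421127319335938, 54.857383728027344), 73.0091781616211)
hsv
cup_tray ['top', 'scene'] [ 0.4784 -0.346  -0.279 ] res [0.5, 0.6, 0.5, -0.1, -0.3, 0.9, -0.1, 3.8, -0.0, -0.7] [(2832, 2849), (2336, 2477)]
cup_tray ['top', 'scene'] [ 0.478  -0.346  -0.2797 -0.0014] res [0.3, 0.8, 0.4, -0.2, -0.3, 0.9, 0.3, 3.8, -0.0, -0.7] [(2832, 2842), (2336, 2474)]
((448.3665771484375, 272.42706298828125), (77.07426452636719, 36.031620025634766), 17.35402488708496)
((118.80116271972656, 257.15863037109375), (31.291954040527344, 78.45198822021484), 74.24882507324219)
```

Call:
arm_command(rows=[[0,0,0,-0.18,1],[0,0,0,-0.18,1],[0,0,0,-0.18,1],[0,0,0,-0.18,1],[0,0,0,-0.18,1]], squeeze=20)

```text
time: 2.62
eef_pos: [0.2484, -0.5735, 0.2225]
eef_rot: [[0.253, 0.967, 0.0], [0.967, -0.253, 0.0], [0.0, -0.0, -1.0]]
wrist_force: [-0.4, 0.1, 0.0]
finger_gap: 0.0873
```

Call:
arm_command(rows=[[0,0,0,-0.07,1],[0,0,0,0,1]])

```text
time: 2.88
eef_pos: [0.2485, -0.5735, 0.2225]
eef_rot: [[0.192, 0.981, 0.0], [0.981, -0.192, 0.0], [0.0, 0.0, -1.0]]
wrist_force: [-0.2, 0.8, -0.1]
finger_gap: 0.0872
```

```bash
cat > d.py <<'E'
import sys
from h import *
a=[float(t) for t in sys.argv[1:]]
s=r.read_state();R=s["eef_rot"]
yaw=np.arctan2(R[1,0],R[0,0])
print("t",round(s["time"],2),"pos",np.round(s["eef_pos"],4),"yaw",round(yaw,3),"gap",round(s["finger_gap"],4),"F",np.round(s["wrist_force"],1))
print("shift",go(*a[:3]))
if len(a)>3: print("turn",round((yaw-a[3]+np.pi)%(2*np.pi)-np.pi,3))
E
python3 d.py .4466 .0538 .18 1.378
```

```text
t 2.88 pos [ 0.2485 -0.5735  0.2225] yaw 1.378 gap 0.0872 F [-0.2  0.8 -0.1]
shift [653.6  74.2  42.6]
turn -0.0
```

Call:
arm_command(rows=[[54.5,6.2,2,0,1],[54.5,6.2,2,0,1],[54.5,6.2,2,0,1],[54.5,6.2,2,0,1],[54.5,6.2,2,0,1]])

```text
time: 3.5
eef_pos: [0.3313, -0.3104, 0.2128]
eef_rot: [[0.193, 0.981, 0.001], [0.981, -0.193, -0.001], [-0.001, 0.001, -1.0]]
wrist_force: [0.5, -0.9, -0.6]
finger_gap: 0.0869
```

Call:
arm_command(rows=[[54.5,6.2,4,0,1],[54.5,6.2,4,0,1],[54.5,6.2,4,0,1],[54.5,6.2,4,0,1],[54.5,6.2,4,0,1]])

```text
time: 4.12
eef_pos: [0.4141, -0.0488, 0.1928]
eef_rot: [[0.193, 0.981, 0.002], [0.981, -0.193, -0.001], [-0.0, 0.002, -1.0]]
wrist_force: [1.5, -0.3, -0.1]
finger_gap: 0.087
```

Call:
arm_command(rows=[[54.5,6.2,6,0,1],[54.5,6.2,6,0,1],[0,0,0,0,1],[0,0,0,0,1]])

```text
time: 4.62
eef_pos: [0.4461, 0.0542, 0.1806]
eef_rot: [[0.19, 0.982, -0.0], [0.982, -0.19, -0.0], [-0.0, -0.0, -1.0]]
wrist_force: [-0.5, 0.4, 0.0]
finger_gap: 0.0872
```

```bash
python3 d.py .4468 .0536 .033 1.378
```

```text
t 4.62 pos [0.4461 0.0542 0.1806] yaw 1.379 gap 0.0872 F [-0.5  0.4  0. ]
shift [ -0.4   0.8 147.6]
turn 0.001
```

Call:
arm_command(rows=[[0,0.8,45,0,1],[0,0,45,0,1],[0,0,35,0,1],[0,0,22,0,1],[0,0,0,0,1]])

```text
time: 5.25
eef_pos: [0.4462, 0.0526, 0.0326]
eef_rot: [[0.194, 0.981, -0.003], [0.981, -0.194, 0.0], [-0.0, -0.003, -1.0]]
wrist_force: [0.2, 0.6, 0.5]
finger_gap: 0.0871
```

Call:
arm_command(rows=[[0,0,0,0,0.55],[0,0,0,0,0.4],[0,0,0,0,0.3],[0,0,0,0,0.3],[0,0,0,0,0.3]], squeeze=20)

```text
time: 5.88
eef_pos: [0.4471, 0.0543, 0.0338]
eef_rot: [[0.191, 0.982, 0.0], [0.982, -0.191, -0.0], [0.0, 0.0, -1.0]]
wrist_force: [-1.6, -0.2, 2.1]
finger_gap: 0.0449
```

Call:
arm_command(rows=[[0,0,0,0,0.3],[0,0,-10,0,0.3],[0,0,-30,0,0.3],[0,0,-40,0,0.3],[0,0,-40,0,0.3]])

```text
time: 6.5
eef_pos: [0.4466, 0.0542, 0.1549]
eef_rot: [[0.191, 0.982, -0.001], [0.982, -0.191, 0.0], [-0.0, -0.001, -1.0]]
wrist_force: [0.5, 0.0, -2.3]
finger_gap: 0.0435
```

```bash
python3 d.py .4643 .3790 .152 1.378; python3 -c "
from h import *
cv2.imwrite('pics/s1.png',r.grab_frame('scene'))"
```

```text
t 6.5 pos [0.4466 0.0542 0.1549] yaw 1.379 gap 0.0435 F [ 0.5  0.  -2.3]
shift [322.2 -44.6   2.9]
turn 0.001
```

View pics/s1.png

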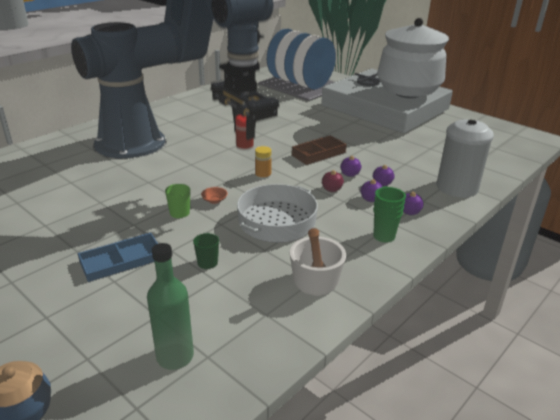

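The red jar is held upright at (245,133), clear of the table. Next I carry it over the tray.

Call:
arm_command(rows=[[30,-4,0,0,0.3],[45,-6,0,0,0.3],[50,-7,0,0,0.3],[50,-7,0,0,0.3],[50,-7,0,0,0.3]])

```text
time: 7.18
eef_pos: [0.4592, 0.2825, 0.1537]
eef_rot: [[0.191, 0.982, -0.0], [0.982, -0.191, -0.0], [-0.0, 0.0, -1.0]]
wrist_force: [0.6, 0.4, -0.8]
finger_gap: 0.0432
```

Call:
arm_command(rows=[[45,-6,0,0,0.3],[32,-5,0,0,0.3],[20,-2.6,0,0,0.3],[0,0,0,0,0.3],[0,0,0,0,0.3]])

```text
time: 7.8
eef_pos: [0.4644, 0.3774, 0.1533]
eef_rot: [[0.191, 0.982, -0.001], [0.982, -0.191, -0.001], [-0.002, -0.001, -1.0]]
wrist_force: [-0.1, 0.6, -1.3]
finger_gap: 0.0439
```

```bash
python3 d.py .4643 .3790 .0395 1.378; python3 -c "
from h import *
a=r.grab_frame('scene');b=r.grab_frame('top')
cv2.imwrite('pics/s2.png',np.hstack([cv2.resize(a[80:220,200:400],(400,280)),cv2.resize(b[200:340,60:260],(400,280))]))"
```

```text
t 7.8 pos [0.4644 0.3774 0.1533] yaw 1.378 gap 0.0439 F [-0.1  0.6 -1.3]
shift [  1.7  -0.2 113.8]
turn 0.0
```

View pics/s2.png

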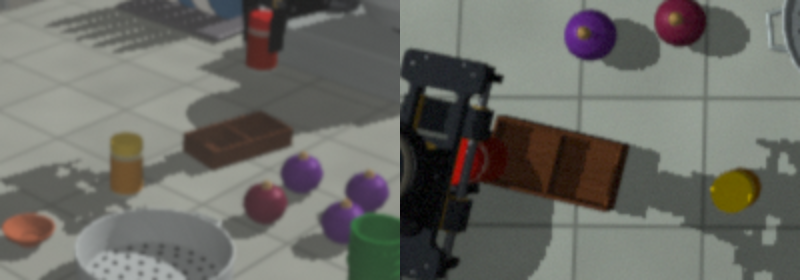

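The jar hangs upright over the tray's far bay in both views. I lower it now, slowing near the floor.

Call:
arm_command(rows=[[1.5,0,35,0,0.3],[0,0,35,0,0.3],[0,0,25,0,0.3],[0,0,12,0,0.3],[0,0,0,0,0.3]])

```text
time: 8.52
eef_pos: [0.4649, 0.3795, 0.0461]
eef_rot: [[0.192, 0.981, -0.001], [0.981, -0.192, -0.001], [-0.001, -0.001, -1.0]]
wrist_force: [0.2, -0.2, -1.6]
finger_gap: 0.0437
```

Call:
arm_command(rows=[[0,0,3,0,0.3],[0,0,2,0,0.3],[0,0,0,0,0.3]])

```text
time: 8.9
eef_pos: [0.4652, 0.3804, 0.042]
eef_rot: [[0.191, 0.982, 0.001], [0.982, -0.191, 0.0], [0.001, 0.001, -1.0]]
wrist_force: [0.3, -0.1, -1.6]
finger_gap: 0.0432
```

Call:
arm_command(rows=[[0,0,1.5,0,0.3],[0,0,1,0,0.3],[0,0,0,0,0.3]])

```text
time: 9.28
eef_pos: [0.4649, 0.3802, 0.0389]
eef_rot: [[0.191, 0.982, -0.0], [0.982, -0.191, -0.0], [-0.0, -0.0, -1.0]]
wrist_force: [0.9, -0.5, -0.5]
finger_gap: 0.0435
```

Call:
arm_command(rows=[[0,0,1,0,0.3],[0,0,0,0,0.3]])

```text
time: 9.52
eef_pos: [0.465, 0.3803, 0.0387]
eef_rot: [[0.191, 0.982, 0.0], [0.982, -0.191, 0.0], [0.0, 0.0, -1.0]]
wrist_force: [-1.5, -0.9, 4.1]
finger_gap: 0.0437
```

Contact with the floor (+4 N). Release gently and rise.

Call:
arm_command(rows=[[0,0,0,0,0.56],[0,0,0,0,0.65],[0,0,0,0,0.8],[0,0,0,0,0.9],[0,0,0,0,0.9]])

```text
time: 10.15
eef_pos: [0.465, 0.3802, 0.038]
eef_rot: [[0.191, 0.982, -0.0], [0.982, -0.191, -0.0], [-0.0, -0.0, -1.0]]
wrist_force: [0.4, -0.1, 1.0]
finger_gap: 0.0756
```

Call:
arm_command(rows=[[0,0,-20,0,1],[0,0,-40,0,1],[0,0,-50,0,1],[0,0,-20,0,1],[0,0,0,0,1]])

```text
time: 10.78
eef_pos: [0.4661, 0.3809, 0.17]
eef_rot: [[0.191, 0.982, 0.004], [0.982, -0.191, 0.002], [0.003, 0.004, -1.0]]
wrist_force: [0.3, 0.3, -0.1]
finger_gap: 0.0872
```

```bash
python3 d.py .4314 .1363 .16 1.378
```

```text
t 10.78 pos [0.4661 0.3809 0.17  ] yaw 1.379 gap 0.0872 F [ 0.3  0.3 -0.1]
shift [-246.8   12.5    9.3]
turn 0.001
```

Call:
arm_command(rows=[[-40,2,0,0,1],[-55,3,0,0,1],[-55,3,0,0,1],[-55,2.5,0,0,1],[-40,2,10,0,1]])

```text
time: 11.4
eef_pos: [0.4293, 0.1355, 0.1571]
eef_rot: [[0.192, 0.981, -0.002], [0.981, -0.192, -0.0], [-0.001, -0.002, -1.0]]
wrist_force: [0.2, -0.5, -0.4]
finger_gap: 0.0868
```

Call:
arm_command(rows=[[0,0,0,0,1],[0,0,0,0,1]])

```text
time: 11.65
eef_pos: [0.4304, 0.1376, 0.1574]
eef_rot: [[0.192, 0.981, -0.001], [0.981, -0.192, 0.0], [0.0, -0.001, -1.0]]
wrist_force: [-0.4, -0.5, 0.1]
finger_gap: 0.0872
```

```bash
python3 d.py .4314 .1363 .033 1.378;  python3 -c "
from h import *
a=r.grab_frame('scene');b=r.grab_frame('top')
cv2.imwrite('pics/s3.png',np.hstack([cv2.resize(a[80:220,200:400],(400,280)),cv2.resize(b[200:340,60:260],(400,280))]))"
```

```text
t 11.65 pos [0.4304 0.1376 0.1574] yaw 1.378 gap 0.0872 F [-0.4 -0.5  0.1]
shift [ -1.    1.4 124.4]
turn 0.0
```

View pics/s3.png

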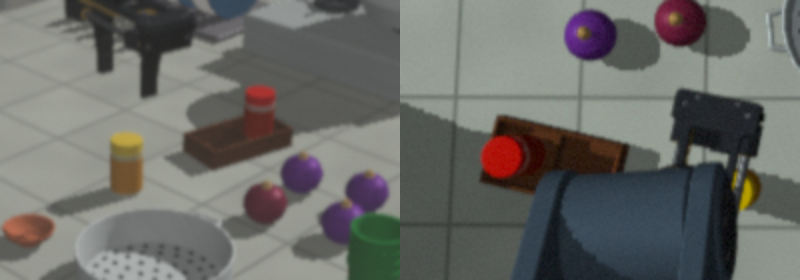

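The red jar stands upright in the far bay and the yellow jar is untouched. Next I grasp the yellow jar.

Call:
arm_command(rows=[[-1,1.4,40,0,1],[0,0,40,0,1],[0,0,28,0,1],[0,0,15,0,1],[0,0,0,0,1]])

```text
time: 12.38
eef_pos: [0.4312, 0.1371, 0.034]
eef_rot: [[0.189, 0.982, -0.002], [0.982, -0.189, -0.0], [-0.0, -0.002, -1.0]]
wrist_force: [-0.2, -0.5, 0.3]
finger_gap: 0.0865
```

Call:
arm_command(rows=[[0,0,0,0,0.55],[0,0,0,0,0.4],[0,0,0,0,0.3],[0,0,0,0,0.3],[0,0,0,0,0.3]])

```text
time: 13.0
eef_pos: [0.4312, 0.1361, 0.0352]
eef_rot: [[0.191, 0.982, -0.001], [0.982, -0.191, 0.0], [-0.0, -0.001, -1.0]]
wrist_force: [-1.6, 0.2, 0.9]
finger_gap: 0.0448
```

Call:
arm_command(rows=[[0,0,0,0,0.3],[0,0,-10,0,0.3],[0,0,-30,0,0.3],[0,0,-30,0,0.3],[0,0,-30,0,0.3]])

```text
time: 13.62
eef_pos: [0.4318, 0.1361, 0.1364]
eef_rot: [[0.191, 0.982, 0.001], [0.982, -0.191, 0.0], [0.0, 0.001, -1.0]]
wrist_force: [0.6, 0.1, -0.1]
finger_gap: 0.0437
```

```bash
python3 d.py .4507 .3094 .13 1.378
```

```text
t 13.62 pos [0.4318 0.1361 0.1364] yaw 1.379 gap 0.0437 F [ 0.6  0.1 -0.1]
shift [173.8 -14.5   6.4]
turn 0.001
```

Call:
arm_command(rows=[[30,-2.5,0,0,0.3],[45,-4,0,0,0.3],[48,-4,0,0,0.3],[33,-2.5,0,0,0.3],[17.5,-1.5,0,0,0.3]])

```text
time: 14.25
eef_pos: [0.4507, 0.3107, 0.1354]
eef_rot: [[0.189, 0.982, 0.001], [0.982, -0.189, 0.0], [0.0, 0.001, -1.0]]
wrist_force: [0.1, -0.4, -1.5]
finger_gap: 0.0438
```

Call:
arm_command(rows=[[0,0,0,0,0.3],[0,0,0,0,0.3]])

```text
time: 14.5
eef_pos: [0.45, 0.3079, 0.1349]
eef_rot: [[0.191, 0.982, -0.001], [0.982, -0.191, -0.001], [-0.001, -0.001, -1.0]]
wrist_force: [-0.6, -1.0, -1.3]
finger_gap: 0.0435
```

```bash
python3 d.py .4507 .3094 .0395 1.378;  python3 -c "
from h import *
a=r.grab_frame('scene');b=r.grab_frame('top')
cv2.imwrite('pics/s4.png',np.hstack([cv2.resize(a[80:220,200:400],(400,280)),cv2.resize(b[200:340,60:260],(400,280))]))"
```

```text
t 14.5 pos [0.45   0.3079 0.1349] yaw 1.378 gap 0.0435 F [-0.6 -1.  -1.3]
shift [ 1.7  0.5 95.4]
turn 0.0
```

View pics/s4.png

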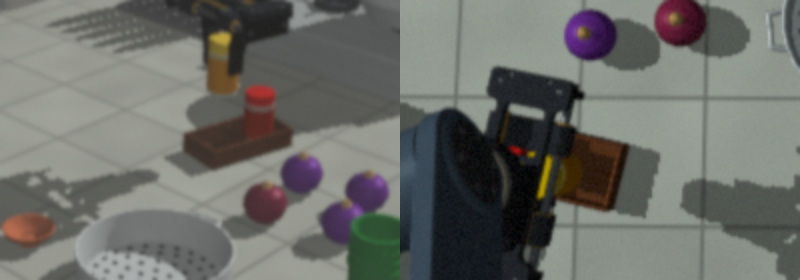

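The yellow jar is held upright over the near bay, and the red jar stands beside it. I lower it now.

Call:
arm_command(rows=[[1.5,0.5,30,0,0.3],[0,0,30,0,0.3],[0,0,20,0,0.3],[0,0,8,0,0.3],[0,0,0,0,0.3]])

```text
time: 15.22
eef_pos: [0.4514, 0.31, 0.0469]
eef_rot: [[0.192, 0.981, -0.001], [0.981, -0.192, -0.0], [-0.0, -0.001, -1.0]]
wrist_force: [-0.6, -0.5, -1.0]
finger_gap: 0.0441
```

Call:
arm_command(rows=[[0,0,3,0,0.3],[0,0,1.5,0,0.3],[0,0,0,0,0.3]])

```text
time: 15.6
eef_pos: [0.4515, 0.3107, 0.0429]
eef_rot: [[0.191, 0.982, 0.001], [0.982, -0.191, 0.0], [0.0, 0.001, -1.0]]
wrist_force: [0.2, 0.1, -0.5]
finger_gap: 0.0435
```

Call:
arm_command(rows=[[0,0,1.5,0,0.3],[0,0,0,0,0.3],[0,0,0,0,0.3]])

```text
time: 15.98
eef_pos: [0.4514, 0.3106, 0.0411]
eef_rot: [[0.191, 0.982, -0.0], [0.982, -0.191, 0.0], [-0.0, -0.0, -1.0]]
wrist_force: [0.7, 0.6, -0.9]
finger_gap: 0.0441
```

Call:
arm_command(rows=[[0,0,1,0,0.3],[0,0,0,0,0.3]])

```text
time: 16.23
eef_pos: [0.4515, 0.3106, 0.0402]
eef_rot: [[0.191, 0.982, 0.0], [0.982, -0.191, 0.0], [0.0, 0.0, -1.0]]
wrist_force: [-1.1, 0.3, 0.7]
finger_gap: 0.0432
```

Call:
arm_command(rows=[[0,0,0.8,0,0.3],[0,0,0,0,0.3]])

```text
time: 16.48
eef_pos: [0.4514, 0.3106, 0.0401]
eef_rot: [[0.191, 0.982, 0.0], [0.982, -0.191, 0.0], [0.0, 0.0, -1.0]]
wrist_force: [-1.7, 0.1, 5.6]
finger_gap: 0.0438
```

Call:
arm_command(rows=[[0,0,0,0,0.56],[0,0,0,0,0.65],[0,0,0,0,0.8],[0,0,0,0,0.9],[0,0,0,0,0.9]])

```text
time: 17.1
eef_pos: [0.4514, 0.3106, 0.0392]
eef_rot: [[0.191, 0.982, -0.0], [0.982, -0.191, -0.0], [-0.0, -0.0, -1.0]]
wrist_force: [0.2, -0.3, -0.2]
finger_gap: 0.0751
```

Call:
arm_command(rows=[[0,0,-20,0,1],[0,0,-40,0,1],[0,0,-50,0,1],[0,0,-10,0.086,1],[0,0,0,0,1]])

```text
time: 17.73
eef_pos: [0.4519, 0.3108, 0.1604]
eef_rot: [[0.273, 0.962, 0.002], [0.962, -0.273, 0.001], [0.002, 0.002, -1.0]]
wrist_force: [-0.6, 0.9, 0.2]
finger_gap: 0.087
```

```bash
python3 d.py .4214 -.1428 .14 1.292
```

```text
t 17.73 pos [0.4519 0.3108 0.1604] yaw 1.294 gap 0.087 F [-0.6  0.9  0.2]
shift [-444.7   94.6   19.9]
turn 0.002
```

Call:
arm_command(rows=[[-40,8.5,0,0,1],[-55,11.7,0,0,1],[-55,11.7,0,0,1],[-55,11.7,0,0,1],[-55,11.7,0,0,1]])

```text
time: 18.35
eef_pos: [0.4322, 0.0438, 0.1583]
eef_rot: [[0.272, 0.962, -0.002], [0.962, -0.272, 0.0], [-0.0, -0.002, -1.0]]
wrist_force: [0.8, -0.2, -0.4]
finger_gap: 0.0866
```

Call:
arm_command(rows=[[-55,11.7,0,0,1],[-55,11.7,5,0,1],[-45,9.6,5,0,1],[-29.7,6.3,5,0,1],[0,0,0,0,1]])

```text
time: 18.98
eef_pos: [0.4198, -0.1447, 0.1431]
eef_rot: [[0.277, 0.961, -0.002], [0.961, -0.277, 0.001], [0.001, -0.002, -1.0]]
wrist_force: [0.1, -0.8, -0.1]
finger_gap: 0.0868
```

```bash
python3 -c "
from h import *
a=r.grab_frame('scene');b=r.grab_frame('top')
cv2.imwrite('pics/s5.png',np.hstack([cv2.resize(a[80:290,80:360],(400,300)),cv2.resize(b[180:340,80:400],(400,200))]) if 0 else np.vstack([cv2.resize(a[80:290,80:360],(560,420)),cv2.resize(b[220:320,80:400],(560,175))]))"; python3 d.py .4214 -.1428 .026 1.292
```

```text
t 19.07 pos [ 0.4193 -0.1423  0.1434] yaw 1.293 gap 0.0873 F [0.6 0.3 0.3]
shift [-1.000e-01  2.500e+00  1.174e+02]
turn 0.001
```

View pics/s5.png

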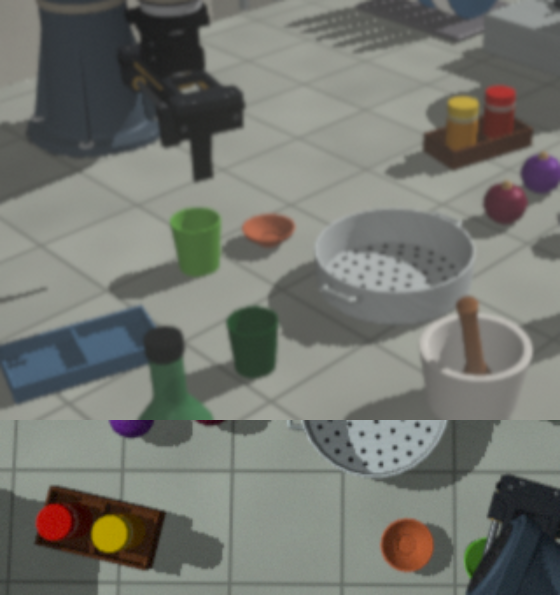

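Both jars stand upright in their own bays. The gripper is above the light cup, so I descend.

Call:
arm_command(rows=[[0,2.5,40,0,1],[0,0,38,0,1],[0,0,28,0,1],[0,0,11,0,1],[0,0,0,0,1]])

```text
time: 19.7
eef_pos: [0.4224, -0.1427, 0.027]
eef_rot: [[0.273, 0.962, -0.001], [0.962, -0.273, 0.001], [0.001, -0.002, -1.0]]
wrist_force: [-0.2, -0.5, -0.2]
finger_gap: 0.0874
```

Call:
arm_command(rows=[[0,0,0,0,0.7],[0,0,0,0,0.5],[0,0,0,0,0.4],[0,0,0,0,0.4],[0,0,0,0,0.4]], squeeze=10)

```text
time: 20.32
eef_pos: [0.4227, -0.1438, 0.0277]
eef_rot: [[0.275, 0.962, 0.0], [0.962, -0.275, -0.0], [-0.0, 0.0, -1.0]]
wrist_force: [-0.5, -0.3, 6.6]
finger_gap: 0.0593
```

Call:
arm_command(rows=[[0,0,-10,0,0.4],[0,0,-25,0,0.4],[0,0,-25,0,0.4],[0,0,-20,0,0.4],[0,0,0,0,0.4]])

```text
time: 20.95
eef_pos: [0.4237, -0.1443, 0.1087]
eef_rot: [[0.274, 0.962, 0.003], [0.962, -0.274, -0.002], [-0.001, 0.004, -1.0]]
wrist_force: [0.5, -0.6, -1.1]
finger_gap: 0.0592
```

```bash
python3 -c "
from h import *
a=r.grab_frame('scene')
cv2.imwrite('pics/s6.png',cv2.resize(a[80:290,80:360],(560,420)))"; python3 d.py .4677 -.3835 .10 1.292;python3 d.py .4891 -.3085 .10 1.292
```

```text
t 21.0 pos [ 0.4231 -0.1439  0.1078] yaw 1.293 gap 0.0591 F [-0.7  0.8 -0.4]
shift [-218.1  108.6    8.1]
turn 0.001
t 21.0 pos [ 0.4231 -0.1439  0.1078] yaw 1.293 gap 0.0591 F [-0.7  0.8 -0.4]
shift [-140.1  108.6    8.1]
turn 0.001
```

View pics/s6.png

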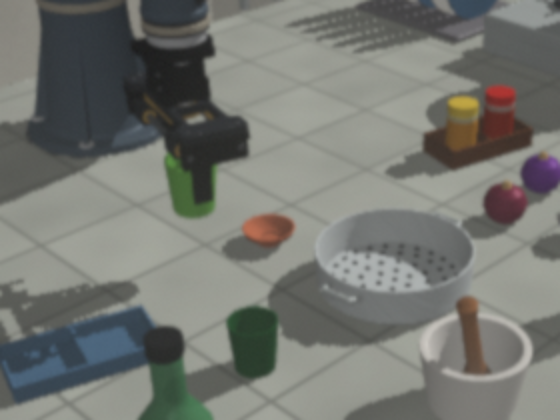

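The light cup is held upright at (192,180) in this crop, and the dish has not moved. I carry it to the blue tray's far bay.

Call:
arm_command(rows=[[-28,14,0,0,0.4],[-45,22.5,0,0,0.4],[-45,22.5,0,0,0.4],[-45,22.5,0,0,0.4],[-34,17,0,0,0.4]])

```text
time: 21.62
eef_pos: [0.4631, -0.3621, 0.1057]
eef_rot: [[0.276, 0.961, -0.001], [0.961, -0.276, 0.001], [0.001, -0.001, -1.0]]
wrist_force: [0.8, 0.0, 0.0]
finger_gap: 0.0589
```

Call:
arm_command(rows=[[-21,10,0,0,0.4],[0,0,0,0,0.4],[0,0,0,0,0.4]])

```text
time: 22.0
eef_pos: [0.4662, -0.3812, 0.106]
eef_rot: [[0.274, 0.962, -0.002], [0.962, -0.274, 0.003], [0.002, -0.003, -1.0]]
wrist_force: [-0.3, -0.0, -1.0]
finger_gap: 0.059
```

```bash
python3 -c "
from h import *
a=r.grab_frame('scene');b=r.grab_frame('top')
cv2.imwrite('pics/s7.png',np.hstack([cv2.resize(a[120:320,40:240],(400,400)),cv2.resize(b[180:380,360:560],(400,400))]))"; python3 d.py .4677 -.3835 .032 1.292
```

```text
t 22.1 pos [ 0.4666 -0.3812  0.1066] yaw 1.294 gap 0.0592 F [-0.1  0.5 -0.9]
shift [-2.1  1.8 74.6]
turn 0.002
```

View pics/s7.png

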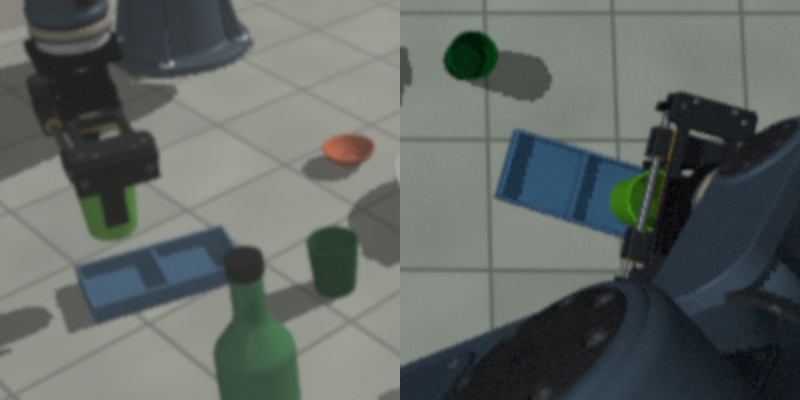

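```bash
python3 - <<'E'
from fit import *
for c in("top","scene"):
    im=cv2.imread(f"pics/{c}0.png")
    for (x,y,a,lx,ly,h) in((.4784,-.346,-.279,.08,.16,.022),(.4575,.3442,-.193,.076,.147,.03)):
        ca,sa=np.cos(a),np.sin(a);R=np.array([[ca,-sa],[sa,ca]])
        for z in(0,h):
            q=np.array([[lx/2,ly/2],[lx/2,-ly/2],[-lx/2,-ly/2],[-lx/2,ly/2]])@R.T+[x,y]
            p=proj(c,np.c_[q,np.full(4,z)]);cv2.polylines(im,[np.round(p*16).astype(np.int32)],True,(0,0,255) if z else (0,255,255),1,shift=4)
    cv2.imwrite(f"pics/ov_{c}.png",cv2.resize(im[230:320,390:510] if c=="top" else im[225:285,65:175],(720,540) if c=="top" else (770,420),interpolation=2))
E
```

```text
(no output)
```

View pics/ov_top.png

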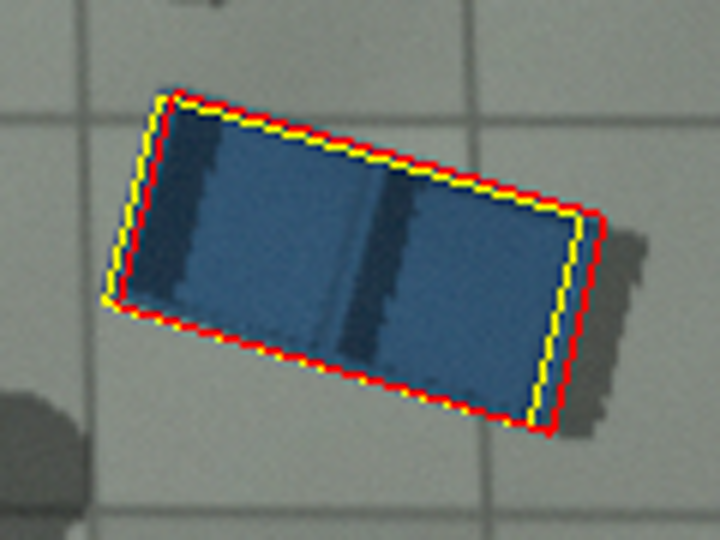

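View pics/ov_scene.png

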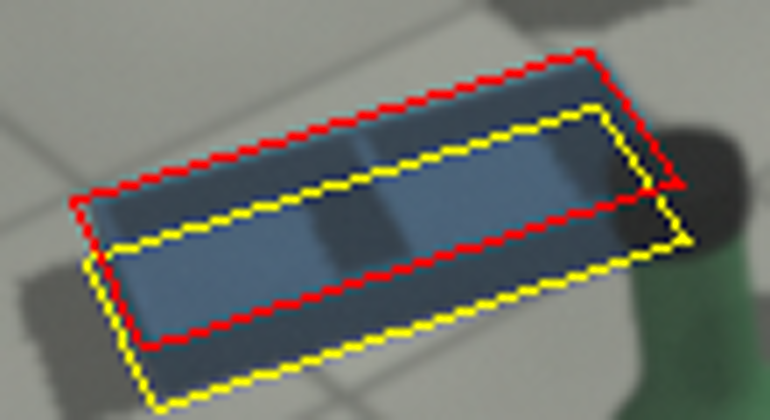

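The tray overlay matches, so I lower the cup.

Call:
arm_command(rows=[[-2,1.8,25,0,0.4],[0,0,25,0,0.4],[0,0,12,0,0.4],[0,0,4,0,0.4],[0,0,0,0,0.4]])

```text
time: 22.72
eef_pos: [0.4687, -0.3855, 0.0416]
eef_rot: [[0.274, 0.962, 0.0], [0.962, -0.274, -0.0], [-0.0, 0.0, -1.0]]
wrist_force: [-0.2, 0.1, -1.0]
finger_gap: 0.0591
```

Call:
arm_command(rows=[[0,0,3,0,0.4],[0,0,1.5,0,0.4],[0,0,0,0,0.4]])

```text
time: 23.1
eef_pos: [0.4684, -0.3856, 0.0369]
eef_rot: [[0.275, 0.962, 0.0], [0.962, -0.275, -0.0], [-0.0, 0.0, -1.0]]
wrist_force: [-0.1, -0.8, -0.8]
finger_gap: 0.0592
```

Call:
arm_command(rows=[[0,0,1.5,0,0.4],[0,0,0,0,0.4]])

```text
time: 23.35
eef_pos: [0.4683, -0.3855, 0.0352]
eef_rot: [[0.274, 0.962, -0.0], [0.962, -0.274, 0.0], [0.0, -0.0, -1.0]]
wrist_force: [0.5, -0.3, -1.0]
finger_gap: 0.059
```

Call:
arm_command(rows=[[0,0,1.5,0,0.4],[0,0,0.8,0,0.4],[0,0,0,0,0.4]])

```text
time: 23.72
eef_pos: [0.4683, -0.3855, 0.0328]
eef_rot: [[0.274, 0.962, -0.0], [0.962, -0.274, 0.0], [0.0, -0.0, -1.0]]
wrist_force: [-0.2, 1.1, -0.7]
finger_gap: 0.0588
```

Call:
arm_command(rows=[[0,0,0.8,0,0.4],[0,0,0,0,0.4]])

```text
time: 23.98
eef_pos: [0.4684, -0.3855, 0.0321]
eef_rot: [[0.274, 0.962, -0.0], [0.962, -0.274, 0.0], [0.0, -0.0, -1.0]]
wrist_force: [-0.3, -0.1, -0.3]
finger_gap: 0.059
```

Call:
arm_command(rows=[[0,0,1,0,0.4],[0,0,0,0,0.4]])

```text
time: 24.22
eef_pos: [0.4684, -0.3858, 0.0318]
eef_rot: [[0.274, 0.962, 0.0], [0.962, -0.274, -0.0], [-0.0, 0.0, -1.0]]
wrist_force: [-0.3, -0.2, 4.4]
finger_gap: 0.0588
```

```bash
python3 -c "
from h import *
a=r.grab_frame('scene')
cv2.imwrite('pics/s8.png',cv2.resize(a[170:290,60:220],(800,600),interpolation=2))"; python3 d.py .4677 -.3835 .032 1.292
```

```text
t 24.27 pos [ 0.4684 -0.3857  0.0318] yaw 1.293 gap 0.0592 F [-1.3  0.9  6.1]
shift [ 2.  -1.3 -0.2]
turn 0.001
```

View pics/s8.png

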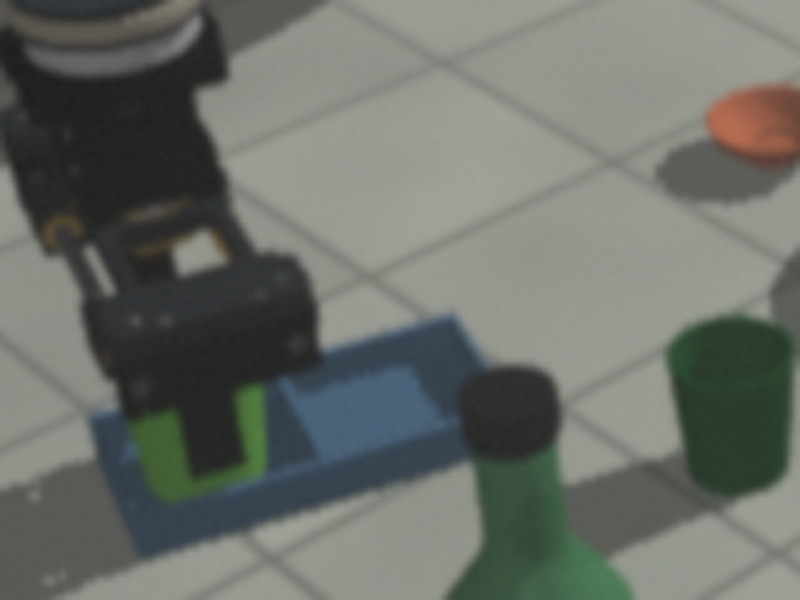

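The light cup rests on the bay floor. I release it and rise.

Call:
arm_command(rows=[[0,0,0,0,0.72],[0,0,0,0,0.82],[0,0,0,0,0.95],[0,0,0,0,1],[0,0,0,0,1]])

```text
time: 24.9
eef_pos: [0.4684, -0.3855, 0.031]
eef_rot: [[0.274, 0.962, -0.0], [0.962, -0.274, 0.0], [0.0, -0.0, -1.0]]
wrist_force: [-0.7, 0.6, -1.2]
finger_gap: 0.0856
```

Call:
arm_command(rows=[[0,0,-15,0,1],[0,0,-35,0,1],[0,0,-40,0,1],[0,0,-15,0,1],[0,0,0,0,1]])

```text
time: 25.52
eef_pos: [0.4689, -0.3861, 0.1376]
eef_rot: [[0.274, 0.962, 0.002], [0.962, -0.274, -0.002], [-0.002, 0.002, -1.0]]
wrist_force: [0.5, 0.5, -0.9]
finger_gap: 0.0871
```

```bash
python3 d.py .619 -.2246 .13 1.292; python3 -c "
from h import *
a=r.grab_frame('scene')
cv2.imwrite('pics/s9.png',cv2.resize(a[170:290,60:220],(800,600),interpolation=2))"
```

```text
t 25.52 pos [ 0.4689 -0.3861  0.1376] yaw 1.293 gap 0.0871 F [ 0.5  0.5 -0.9]
shift [196.5 100.    7.5]
turn 0.001
```

View pics/s9.png

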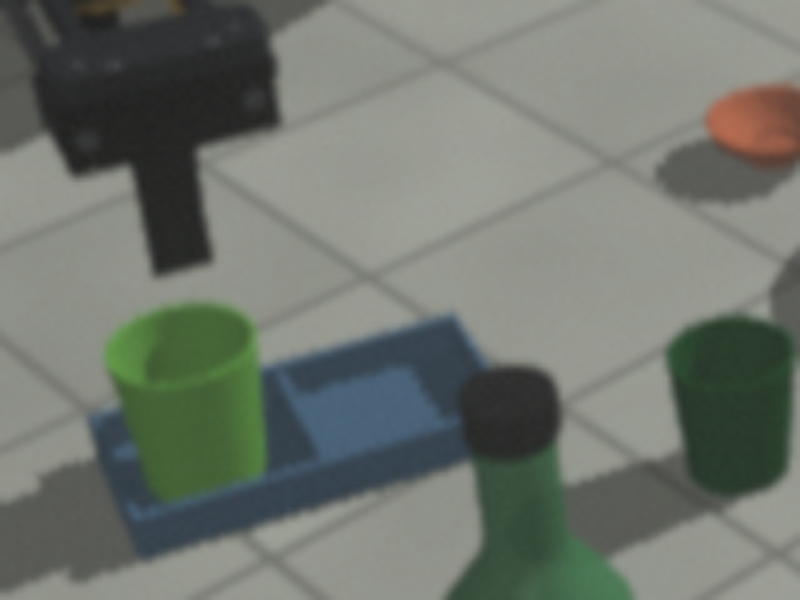

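The light cup stands upright in the far bay. Next is the dark cup.

Call:
arm_command(rows=[[35,10,0,0,1],[45,22,0,0,1],[45,25,0,0,1],[42,25,0,0,1],[29.5,18,6,0,1]])

```text
time: 26.2
eef_pos: [0.619, -0.2217, 0.1282]
eef_rot: [[0.273, 0.962, -0.002], [0.962, -0.273, 0.002], [0.001, -0.003, -1.0]]
wrist_force: [0.7, -0.7, -0.4]
finger_gap: 0.0869
```

Call:
arm_command(rows=[[0,0,0,0,1],[0,0,0,0,1],[0,0,0,0,1]])

```text
time: 26.58
eef_pos: [0.6173, -0.225, 0.1296]
eef_rot: [[0.276, 0.961, -0.001], [0.961, -0.276, 0.0], [-0.0, -0.001, -1.0]]
wrist_force: [0.5, 0.2, 0.2]
finger_gap: 0.0871
```

```bash
python3 d.py .619 -.2246 .024 1.292; python3 -c "
from h import *
a=r.grab_frame('scene')
cv2.imwrite('pics/s10.png',cv2.resize(a[130:300,80:370],(800,470),interpolation=2))"
```

```text
t 26.57 pos [ 0.6173 -0.225   0.1296] yaw 1.291 gap 0.0871 F [0.5 0.2 0.2]
shift [  0.8   1.6 105.6]
turn -0.001
```

View pics/s10.png

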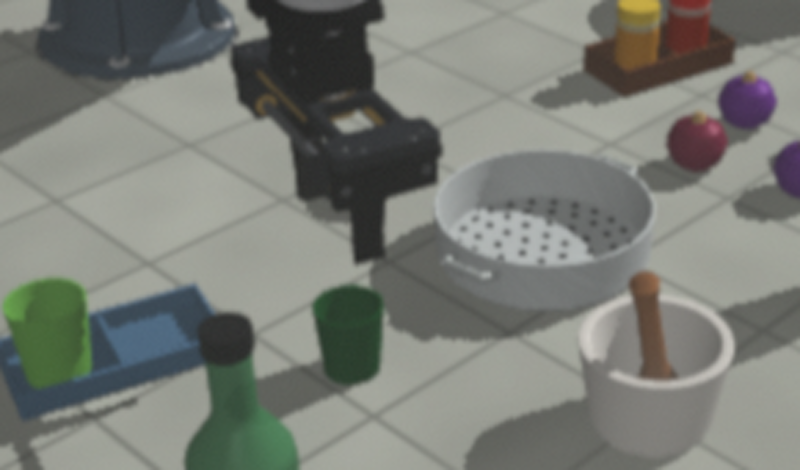

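The gripper is above the dark cup with nothing close by. I descend and grasp.

Call:
arm_command(rows=[[0.8,1.6,35,0,1],[0,0,35,0,1],[0,0,24,0,1],[0,0,11,0,1],[0,0,0,0,1]])

```text
time: 27.25
eef_pos: [0.6197, -0.2242, 0.0248]
eef_rot: [[0.275, 0.961, -0.001], [0.961, -0.275, 0.0], [0.0, -0.001, -1.0]]
wrist_force: [0.1, 0.3, -1.2]
finger_gap: 0.0869
```

Call:
arm_command(rows=[[0,0,0,0,0.7],[0,0,0,0,0.5],[0,0,0,0,0.4],[0,0,0,0,0.4],[0,0,0,0,0.4]])

```text
time: 27.88
eef_pos: [0.6202, -0.2236, 0.0254]
eef_rot: [[0.274, 0.962, -0.0], [0.962, -0.274, 0.0], [-0.0, -0.0, -1.0]]
wrist_force: [-0.5, 0.8, 1.6]
finger_gap: 0.0523
```

Call:
arm_command(rows=[[0,0,-10,0,0.4],[0,0,-25,0,0.4],[0,0,-25,0,0.4],[0,0,-20,0,0.4],[0,0,0,0,0.4]])

```text
time: 28.5
eef_pos: [0.6216, -0.2244, 0.1074]
eef_rot: [[0.274, 0.962, 0.004], [0.962, -0.274, -0.002], [-0.001, 0.004, -1.0]]
wrist_force: [-0.2, 0.5, 0.2]
finger_gap: 0.0521
```

```bash
python3 d.py .4891 -.3085 .105 1.292; python3 -c "
from h import *
a=r.grab_frame('scene')
cv2.imwrite('pics/s11.png',cv2.resize(a[130:300,80:370],(800,470),interpolation=2))"
```

```text
t 28.5 pos [ 0.6216 -0.2244  0.1074] yaw 1.293 gap 0.0521 F [-0.2  0.5  0.2]
shift [-117.2 -104.3    2. ]
turn 0.001
```

View pics/s11.png

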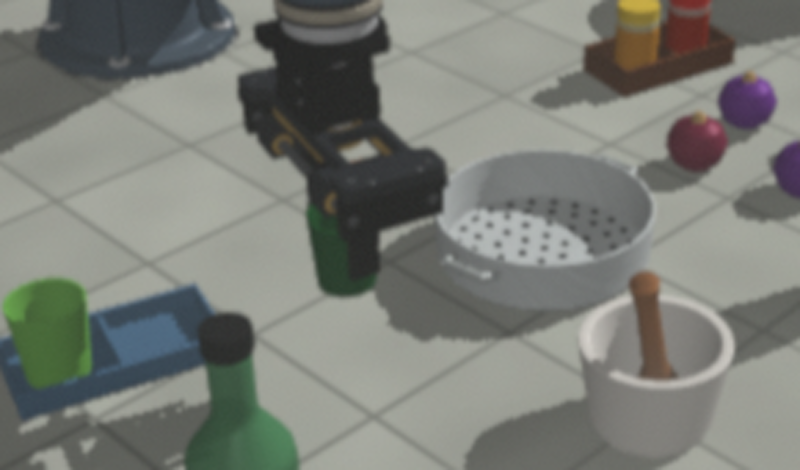

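The dark cup is held upright. I carry it to the near bay.

Call:
arm_command(rows=[[-18,-16,0,0,0.4],[-28,-25,0,0,0.4],[-30,-26.5,0,0,0.4],[-25,-22.5,0,0,0.4],[-16,-14.3,0,0,0.4]])

```text
time: 29.18
eef_pos: [0.486, -0.3077, 0.1041]
eef_rot: [[0.276, 0.961, -0.002], [0.961, -0.276, 0.002], [0.001, -0.002, -1.0]]
wrist_force: [0.1, 1.1, 0.4]
finger_gap: 0.0519
```

Call:
arm_command(rows=[[0,0,0,0,0.4],[0,0,0,0,0.4],[0,0,0,0,0.4]])

```text
time: 29.55
eef_pos: [0.4888, -0.307, 0.1051]
eef_rot: [[0.273, 0.962, 0.001], [0.962, -0.273, -0.0], [0.0, 0.001, -1.0]]
wrist_force: [0.1, -0.1, -1.0]
finger_gap: 0.0517
```

```bash
python3 d.py .4891 -.3085 .0294 1.292
```

```text
t 29.55 pos [ 0.4888 -0.307   0.1051] yaw 1.294 gap 0.0517 F [ 0.1 -0.1 -1. ]
shift [-1.4  0.6 75.7]
turn 0.002
```

Call:
arm_command(rows=[[-0.5,0.5,25,0,0.4],[0,0,25,0,0.4],[0,0,12,0,0.4],[0,0,6,0,0.4],[0,0,0,0,0.4]])

```text
time: 30.18
eef_pos: [0.4885, -0.3082, 0.0372]
eef_rot: [[0.274, 0.962, 0.0], [0.962, -0.274, -0.0], [-0.0, 0.0, -1.0]]
wrist_force: [-1.2, 0.4, -1.1]
finger_gap: 0.0523
```

Call:
arm_command(rows=[[0,0,3,0,0.4],[0,0,1.5,0,0.4],[0,0,0,0,0.4]])

```text
time: 30.55
eef_pos: [0.4882, -0.3083, 0.0329]
eef_rot: [[0.275, 0.962, 0.0], [0.962, -0.275, -0.0], [-0.0, 0.0, -1.0]]
wrist_force: [0.3, 0.1, -1.2]
finger_gap: 0.0521
```

Call:
arm_command(rows=[[0,0,1,0,0.4],[0,0,0,0,0.4]])

```text
time: 30.8
eef_pos: [0.4882, -0.3082, 0.0317]
eef_rot: [[0.274, 0.962, -0.0], [0.962, -0.274, 0.0], [-0.0, -0.0, -1.0]]
wrist_force: [-0.0, 0.4, -0.3]
finger_gap: 0.0518
```

Call:
arm_command(rows=[[0,0,1,0,0.4],[0,0,0.6,0,0.4],[0,0,0,0,0.4]])

```text
time: 31.18
eef_pos: [0.4881, -0.3082, 0.03]
eef_rot: [[0.274, 0.962, -0.0], [0.962, -0.274, 0.0], [0.0, -0.0, -1.0]]
wrist_force: [0.0, 0.7, 0.3]
finger_gap: 0.0519
```

Call:
arm_command(rows=[[0,0,0.8,0,0.4],[0,0,0,0,0.4]])

```text
time: 31.42
eef_pos: [0.4882, -0.3083, 0.0294]
eef_rot: [[0.274, 0.962, 0.0], [0.962, -0.274, -0.0], [-0.0, 0.0, -1.0]]
wrist_force: [-0.4, 0.9, 1.2]
finger_gap: 0.0518
```

Call:
arm_command(rows=[[0,0,0.7,0,0.4],[0,0,0,0,0.4]])

```text
time: 31.68
eef_pos: [0.4882, -0.3083, 0.0292]
eef_rot: [[0.274, 0.962, 0.0], [0.962, -0.274, -0.0], [-0.0, 0.0, -1.0]]
wrist_force: [-0.3, -0.3, 4.7]
finger_gap: 0.0523
```

Call:
arm_command(rows=[[0,0,0,0,0.65],[0,0,0,0,0.75],[0,0,0,0,0.9],[0,0,0,0,1],[0,0,0,0,1]])

```text
time: 32.3
eef_pos: [0.4882, -0.3082, 0.0284]
eef_rot: [[0.274, 0.962, -0.0], [0.962, -0.274, 0.0], [0.0, -0.0, -1.0]]
wrist_force: [0.3, -0.0, -0.2]
finger_gap: 0.0842
```

Call:
arm_command(rows=[[0,0,-15,0,1],[0,0,-35,0,1],[0,0,-45,0,1],[0,0,-20,0,1],[0,0,0,0,1]])

```text
time: 32.92
eef_pos: [0.4893, -0.3092, 0.1463]
eef_rot: [[0.274, 0.962, 0.004], [0.962, -0.274, -0.004], [-0.003, 0.005, -1.0]]
wrist_force: [0.9, 0.0, -0.7]
finger_gap: 0.0873
```

```bash
python3 d.py .615 .2055 .14 1.292; python3 - <<'E'
from h import *
a=r.grab_frame('scene');cv2.imwrite('pics/s12.png',cv2.resize(a[170:290,60:220],(800,600),interpolation=2))
for u,v in((154.6,217),(148.2,175.5),(187.1,165.1),(199.3,209.7)): print(ray("top",u,v,.028).round(3))
E
```

```text
t 32.92 pos [ 0.4893 -0.3092  0.1463] yaw 1.293 gap 0.0873 F [ 0.9  0.  -0.7]
shift [529.5 -20.4   4.8]
turn 0.001
[0.599 0.306 0.028]
[0.693 0.324 0.028]
[0.717 0.236 0.028]
[0.616 0.206 0.028]
```

View pics/s12.png

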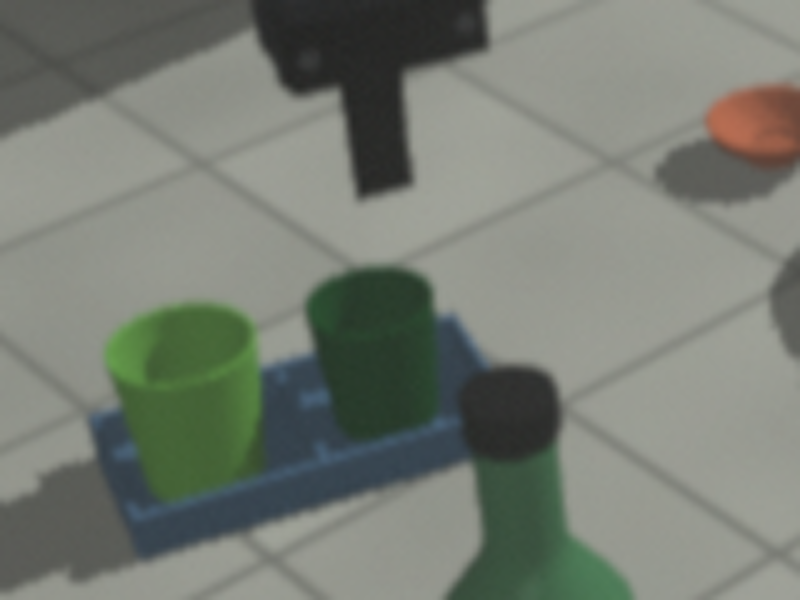

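Both cups stand upright in separate bays. Next is the onion, the reddish one. The neighbouring look-alikes are far enough from the finger path.

Call:
arm_command(rows=[[40,-1.5,0,0,1],[55,-2,0,0,1],[55,-2,0,0,1],[55,-2,0,0,1],[55,-2,0,0,1]])

```text
time: 33.6
eef_pos: [0.5496, -0.0537, 0.1421]
eef_rot: [[0.275, 0.961, -0.003], [0.961, -0.275, 0.001], [0.0, -0.003, -1.0]]
wrist_force: [0.3, 0.1, 0.1]
finger_gap: 0.0869
```

Call:
arm_command(rows=[[55,-2,0,0,1],[55,-2,0,0,1],[55,-2,0,0,1],[55,-2,0,0,1],[35,-2,5,0,1]])

```text
time: 34.22
eef_pos: [0.6103, 0.195, 0.1371]
eef_rot: [[0.273, 0.962, -0.002], [0.962, -0.273, 0.0], [-0.0, -0.002, -1.0]]
wrist_force: [-0.2, 0.1, -0.4]
finger_gap: 0.0868
```

Call:
arm_command(rows=[[14.5,-1,0,0,1],[0,0,0,0,1],[0,0,0,0,1]])

```text
time: 34.6
eef_pos: [0.6134, 0.205, 0.1382]
eef_rot: [[0.276, 0.961, -0.001], [0.961, -0.276, -0.001], [-0.001, -0.001, -1.0]]
wrist_force: [0.1, 0.9, -0.4]
finger_gap: 0.0873
```

```bash
python3 d.py .615 .2057 .009 1.292; python3 -c "
from h import *
a=r.grab_frame('scene');cv2.imwrite('pics/s13.png',cv2.resize(a[80:260,200:440],(800,600),interpolation=2))"
```

```text
t 34.6 pos [0.6134 0.205  0.1382] yaw 1.291 gap 0.0873 F [ 0.1  0.9 -0.4]
shift [  1.2   1.5 129.2]
turn -0.001
```

View pics/s13.png

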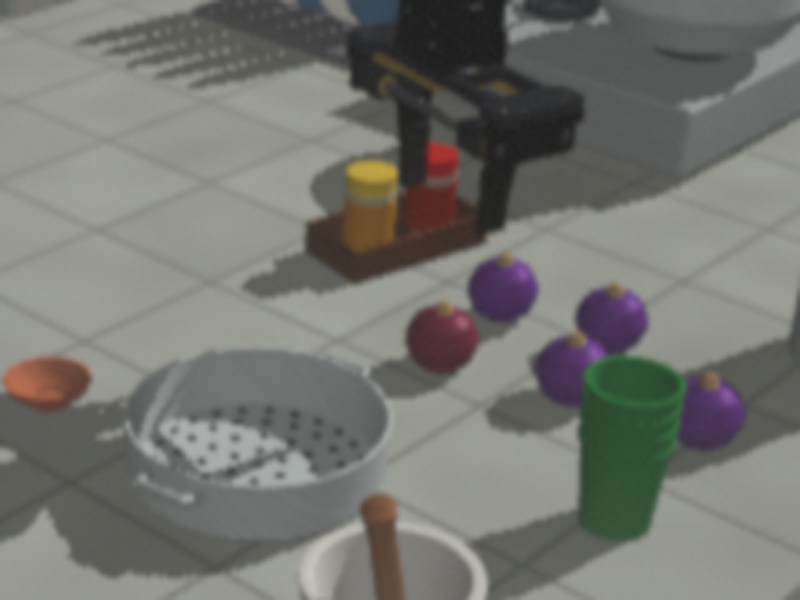

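The reddish onion at (442,338) sits clear below the gripper, apart from the purple ones. I descend.

Call:
arm_command(rows=[[1,1.5,45,0,1],[0,0,42,0,1],[0,0,30,0,1],[0,0,12,0,1],[0,0,0,0,1]])

```text
time: 35.28
eef_pos: [0.6154, 0.2062, 0.0093]
eef_rot: [[0.276, 0.961, -0.001], [0.961, -0.276, -0.0], [-0.0, -0.001, -1.0]]
wrist_force: [0.2, 1.6, 0.7]
finger_gap: 0.0873
```

Call:
arm_command(rows=[[0,0,0,0,0.75],[0,0,0,0,0.6],[0,0,0,0,0.5],[0,0,0,0,0.45],[0,0,0,0,0.45]], squeeze=18)

```text
time: 35.9
eef_pos: [0.6153, 0.2074, 0.0102]
eef_rot: [[0.274, 0.962, -0.0], [0.962, -0.274, 0.0], [0.0, -0.0, -1.0]]
wrist_force: [-1.2, 0.5, 5.7]
finger_gap: 0.0571
```

Call:
arm_command(rows=[[0,0,-10,0,0.45],[0,0,-25,0,0.45],[0,0,-30,0,0.45],[0,0,-30,0,0.45],[0,0,-5,0,0.45]])

```text
time: 36.52
eef_pos: [0.6173, 0.2074, 0.1119]
eef_rot: [[0.274, 0.962, 0.005], [0.962, -0.274, 0.001], [0.002, 0.005, -1.0]]
wrist_force: [-0.3, 0.5, -1.8]
finger_gap: 0.0569
```

```bash
python3 d.py .6155 -.0045 .105 1.292; python3 -c "
from h import *
a=r.grab_frame('scene');cv2.imwrite('pics/s14.png',cv2.resize(a[80:260,200:440],(800,600),interpolation=2))"
```

```text
t 36.52 pos [0.6173 0.2074 0.1119] yaw 1.293 gap 0.0569 F [-0.3  0.5 -1.8]
shift [-204.2   56.4    6.7]
turn 0.001
```

View pics/s14.png

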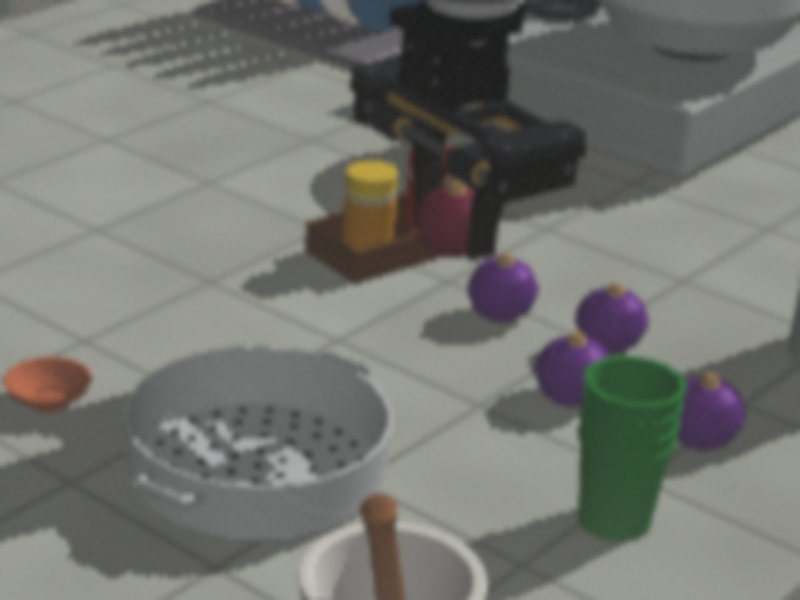

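The onion is held upright. I carry it over the steamer.

Call:
arm_command(rows=[[-25,7,0,0,0.45],[-40,11,0,0,0.45],[-45,12.4,0,0,0.45],[-45,12.4,0,0,0.45],[-32,9,0,0,0.45]])

```text
time: 37.2
eef_pos: [0.6128, 0.0111, 0.1078]
eef_rot: [[0.276, 0.961, -0.003], [0.961, -0.276, 0.0], [-0.001, -0.003, -1.0]]
wrist_force: [0.9, 0.2, -0.9]
finger_gap: 0.0574
```

Call:
arm_command(rows=[[-17,4.6,0,0,0.45],[0,0,0,0,0.45],[0,0,0,0,0.45]])

```text
time: 37.58
eef_pos: [0.6134, -0.0032, 0.1091]
eef_rot: [[0.274, 0.962, -0.001], [0.962, -0.274, 0.001], [0.0, -0.001, -1.0]]
wrist_force: [-0.0, -0.8, -1.6]
finger_gap: 0.0569
```

```bash
python3 d.py .6155 -.0045 .0152 1.292; python3 -c "
from h import *
a=r.grab_frame('scene');b=r.grab_frame('top');cv2.imwrite('pics/s15.png',np.hstack([cv2.resize(a[100:260,200:360],(400,400)),cv2.resize(b[130:290,220:380],(400,400))]))"
```

```text
t 37.58 pos [ 0.6134 -0.0032  0.1091] yaw 1.294 gap 0.0569 F [-0.  -0.8 -1.6]
shift [-0.7  2.5 93.9]
turn 0.002
```

View pics/s15.png

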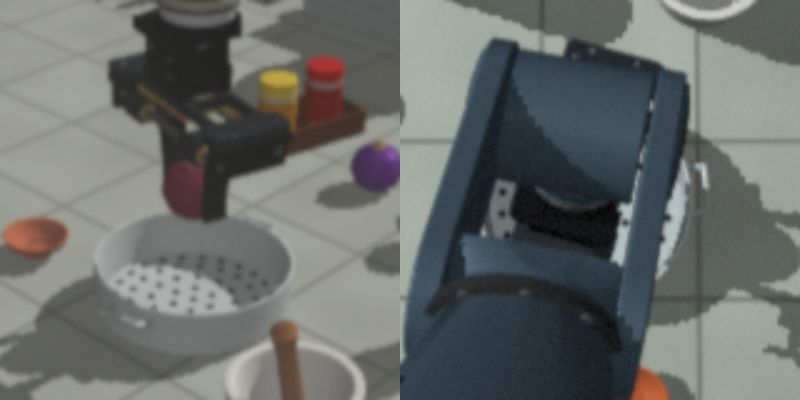

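The onion hangs upright over the middle of the steamer. I lower it.

Call:
arm_command(rows=[[0,2.5,30,0,0.45],[0,0,30,0,0.45],[0,0,18,0,0.45],[0,0,8,0,0.45],[0,0,0,0,0.45]])

```text
time: 38.3
eef_pos: [0.6163, -0.0049, 0.0234]
eef_rot: [[0.274, 0.962, -0.0], [0.962, -0.274, 0.0], [0.0, -0.0, -1.0]]
wrist_force: [-0.5, -0.2, -1.5]
finger_gap: 0.0574
```

Call:
arm_command(rows=[[0,0,3,0,0.45],[0,0,1.5,0,0.45],[0,0,0,0,0.45]])

```text
time: 38.67
eef_pos: [0.6163, -0.0053, 0.0194]
eef_rot: [[0.275, 0.962, 0.001], [0.962, -0.275, -0.0], [0.0, 0.001, -1.0]]
wrist_force: [-1.4, -0.3, -1.4]
finger_gap: 0.0572
```

Call:
arm_command(rows=[[0,0,1.5,0,0.45],[0,0,0.5,0,0.45],[0,0,0,0,0.45]])

```text
time: 39.05
eef_pos: [0.6161, -0.0052, 0.017]
eef_rot: [[0.275, 0.962, -0.0], [0.962, -0.275, 0.0], [0.0, -0.0, -1.0]]
wrist_force: [0.3, -0.9, -1.6]
finger_gap: 0.057
```

Call:
arm_command(rows=[[0,0,1,0,0.45],[0,0,0.5,0,0.45],[0,0,0,0,0.45]])

```text
time: 39.42
eef_pos: [0.6161, -0.0052, 0.0155]
eef_rot: [[0.274, 0.962, -0.0], [0.962, -0.274, 0.0], [-0.0, -0.0, -1.0]]
wrist_force: [-0.9, 0.3, -1.6]
finger_gap: 0.057
```

Call:
arm_command(rows=[[0,0,0.6,0,0.45],[0,0,0,0,0.45]])

```text
time: 39.67
eef_pos: [0.6162, -0.0052, 0.0153]
eef_rot: [[0.274, 0.962, 0.0], [0.962, -0.274, -0.0], [0.0, 0.0, -1.0]]
wrist_force: [-1.5, -0.0, 0.9]
finger_gap: 0.0574
```

Call:
arm_command(rows=[[0,0,0.7,0,0.45],[0,0,0,0,0.45]])

```text
time: 39.92
eef_pos: [0.6162, -0.0052, 0.0152]
eef_rot: [[0.274, 0.962, 0.0], [0.962, -0.274, -0.0], [-0.0, 0.0, -1.0]]
wrist_force: [-0.5, 0.0, 4.3]
finger_gap: 0.057
```

Call:
arm_command(rows=[[0,0,0,0,0.69],[0,0,0,0,0.76],[0,0,0,0,0.85],[0,0,0,0,0.92],[0,0,0,0,0.92]])

```text
time: 40.55
eef_pos: [0.6161, -0.0052, 0.0141]
eef_rot: [[0.274, 0.962, -0.0], [0.962, -0.274, 0.0], [0.0, -0.0, -1.0]]
wrist_force: [-0.6, 0.9, 0.2]
finger_gap: 0.0788
```

Call:
arm_command(rows=[[0,0,-15,0,0.92],[0,0,-35,0,0.92],[0,0,-50,0,0.92],[0,0,-50,0,1],[0,0,-20,0,1]])

```text
time: 41.18
eef_pos: [0.6181, -0.0055, 0.1892]
eef_rot: [[0.274, 0.962, 0.007], [0.962, -0.274, -0.001], [0.001, 0.007, -1.0]]
wrist_force: [-0.5, 0.3, -0.4]
finger_gap: 0.0861
```

```bash
python3 d.py .25 -.57 .22 1.292
```

```text
t 41.17 pos [ 0.6181 -0.0055  0.1892] yaw 1.293 gap 0.0861 F [-0.5  0.3 -0.4]
shift [-643.8 -198.8  -32.7]
turn 0.001
```

Call:
arm_command(rows=[[-30,-10,-10,0,1],[-50,-16,-15,0,1],[-55,-17,-10,0,1],[-55,-17,0,0,1],[-55,-17,0,0,1]])

```text
time: 41.8
eef_pos: [0.474, -0.2211, 0.2207]
eef_rot: [[0.274, 0.962, 0.002], [0.962, -0.274, -0.002], [-0.001, 0.002, -1.0]]
wrist_force: [0.5, -0.3, 1.7]
finger_gap: 0.0869
```

Call:
arm_command(rows=[[-55,-17,0,0,1],[-55,-17,0,0,1],[-55,-17,0,0,1],[-55,-17,0,0,1],[-50,-16,0,0,1]])

```text
time: 42.42
eef_pos: [0.3187, -0.458, 0.2205]
eef_rot: [[0.275, 0.961, 0.001], [0.961, -0.275, -0.002], [-0.001, 0.001, -1.0]]
wrist_force: [0.4, 0.3, -0.1]
finger_gap: 0.0868
```

Call:
arm_command(rows=[[-50,-16,0,0,1],[-50,-15,0,0,1],[0,0,0,0,1],[0,0,0,0,1]])

```text
time: 42.92
eef_pos: [0.2627, -0.5431, 0.2196]
eef_rot: [[0.275, 0.961, 0.0], [0.961, -0.275, 0.001], [0.001, 0.0, -1.0]]
wrist_force: [-0.1, 0.0, -0.0]
finger_gap: 0.0868
```

```bash
python3 - <<'E'
from fit import *
for c in("scene","top"): cv2.imwrite(f"pics/{c}_f.png",r.grab_frame(c))
C={"jar_red":(.465,.380),"jar_yellow":(.4514,.3106),"cup_light":(.4684,-.3857),"cup_dark":(.4882,-.3083),"onion":(.6161,-.0052),"dish":(.4377,-.0465)}
for n,p in C.items():
    ms={}
    for c in("top","scene"):
        e=feat(c,SH[n]+[p[0],p[1],0.005])[:2]
        for o in r.outline_of(c,n):
            x=o["extent"]
            if np.hypot((x[0]+x[2])/2-e[0],(x[1]+x[3])/2-e[1])<12: ms[c]=o["region"].astype(np.uint8);break
    if ms:
        x,f,a=fit(n,ms,list(p),zfree=len(ms)>1);print(n,list(ms),x.round(4),f.tolist(),a)
    else: print(n,"not seen")
print(r.read_state()["time"],r.read_state()["eef_pos"])
E
```

```text
jar_red ['top', 'scene'] [0.466  0.3766 0.0126] [-0.1, -0.2, -0.3, 0.1] [(610, 610), (443, 444)]
jar_yellow ['top', 'scene'] [0.4537 0.3067 0.0133] [-0.1, -0.1, -0.1, 0.0] [(522, 568), (392, 463)]
cup_light ['top', 'scene'] [ 0.4671 -0.3842  0.0059] [0.1, 0.1, 0.1, 0.0] [(831, 825), (995, 1066)]
cup_dark ['top', 'scene'] [ 0.4869 -0.3086  0.0052] [0.0, 0.0, 0.0, 0.0] [(570, 609), (737, 794)]
onion ['top', 'scene'] [ 0.6168 -0.0069  0.0046] [0.1, 0.0, 0.1, -0.0] [(542, 544), (469, 456)]
dish ['top', 'scene'] [ 0.4387 -0.0463  0.0025] [0.1, 0.1, 0.1, 0.0] [(699, 769), (353, 374)]
43.625 [ 0.26279775 -0.54383355  0.21922093]
```

View pics/scene_f.png

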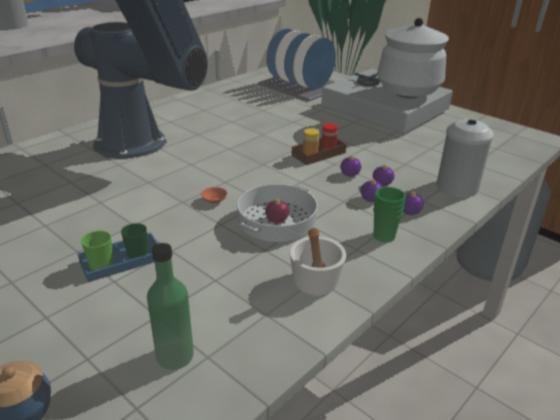

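View pics/top_f.png

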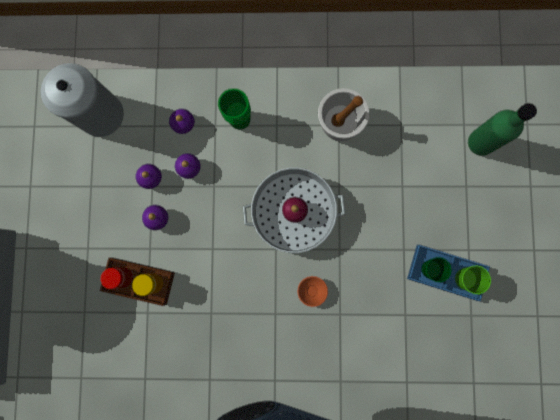

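The final pictures show both jars, both cups and the onion upright in their places. The jars' z of about 13 mm in the fit is biased, because the tray wall hides their bottoms. The contact heights when I set them down matched the tray floor. The dish is unmoved within error.

```bash
python3 -c "
from cell import r
print(r.job_done())"
```

```text
the job is handed in; nothing more can be done
None
```

The sorting is done and handed in at about 44 s of the 128 s allowed.

- **Jars:** I put paprika in the wooden tray's far bay, then turmeric in its near bay.
- **Cups:** I put the light cup in the blue tray's far bay, then the dark cup in its near bay.
- **Onion:** I put the reddish onion in the middle of the steamer last. I left the four purple look-alikes alone.

I lowered each thing until the wrist force showed light floor contact (about 4–6 N), then released it.

The last checks in both cameras showed all five upright in their places, within about 4 mm of where I released them. The dish moved about 1 mm in the measurement, which is within its error, and the arm was clear of everything.

One check disagreed. The picture fit put the jars' undersides at about 13 mm instead of the tray floor's 5 mm. The tray wall hides their bottoms from the scene camera, and the gripper heights at contact, about 5 mm above those at pick-up, match the tray floor, so I trusted the contact heights.

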